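# Fit the drip ring and open the child-safe descaler bottle

### The job

The descaler drips when it is opened and spoils the painted ledge: first slip the small steel drip ring down over the capped neck of the bottle until it sits flat on the bottle's shoulder, and let go of it. Then press the push-and-turn safety cap down, twist it anticlockwise until it is free, lift it about five centimetres straight up and finish holding it there, level, above the open mouth. Leave the other things on the ledge where they are.

Things in the scene. Friction and masses are not known exactly. Their poses are not given: they have to be found in the camera images.
- bottle: Squat white descaler bottle in a low steel cradle screwed to the ledge: it cannot move or turn. Origin: centre of its underside on the ledge, z up; the neck stands on this axis. Square body 84 x 84 mm, sides along x and y; cradle 96 x 96 mm, 30 mm high, with screw tabs to 67 mm from the axis along y and -y.
- shoulder (a point): Centre of the bottle's flat shoulder, on the neck's axis, 105 mm above the bottle's origin. Round the foot of the neck a low cone, 44 mm across at the shoulder, narrows to 32 mm at 8 mm above it.
- mouth (a point): Centre of the bottle's open mouth, hidden under the cap, 144.5 mm above the bottle's origin. Neck 28 mm across, with three hidden bayonet lugs that hold the cap down.
- cap: White ribbed round push-and-turn cap on the neck, 44 mm across, 30 mm high, about 30 g, top edge bevelled by 3 mm. Origin: centre of its underside, z up through its top; locked, it is 125 mm above the bottle's origin with x along the bottle's x. Grip it by its side, across the diameter; that grip can push it down, turn and lift it.
- cap_top (a point): Centre of the cap's top. A spring holds the locked cap up with 4.5 N; pushed, it yields 1.5 N per mm and bottoms after 5 mm (12 N). Only when 3 mm or more down can it turn, anticlockwise seen from above (positive about z): free from 42 degrees on, end stop at about 84, so turn it about 63. Let up, it then rises 3 mm and lifts straight off.
- drip_ring: Plain steel drip ring, a round gutter open in the middle: 62 mm outer diameter, 49 mm hole, 12 mm high, about 60 g, lying flat on the ledge. Origin: centre of its underside, z up. Its hole passes over the cap with 2.5 mm to spare all round. On the shoulder, its top is 8 mm under the locked cap's lower edge.
- egg_ring: Steel egg ring, not to be used: thin band 90 mm across and 18 mm high, with a short upright wooden handle at its +x side, up to 70 mm high and 59 mm from the axis. Origin: centre of its underside. May stand nearer or farther than the drip ring.
- molcajete: Dark basalt molcajete, bowl 150 mm across and 85 mm high on three stub legs, its pestle lying in it (up to about 110 mm high). Origin: centre of its underside. Stands on the other side from the bottle.
- cork_jar: Frosted glass jar with cork stopper, 82 mm across, 116 mm high. Origin: centre of its underside.
- spoon_rest: Green ceramic spoon rest: round dish 106 mm across, 18 mm high, with a trough-shaped tail along -x to 117 mm from the dish's centre. Origin: centre of the dish's underside.
Mind the look-alikes: they are no part of the job. There is more than one size of the drip_ring; the one meant has the size given above.

How it is judged:
By the outcome, as a careful person would: the job done as asked, in the order asked, and still so for the second after the job is handed in, while the arm keeps its last pose, push and grip.
It also fails if it takes over 56 s, if anything falls off the work surface, if the arm or the gripper's body presses on something with over 40 N, if the wrist force passes 120 N, or if a joint passes its speed limit or range.

### The arm

A 6-joint arm with a two-finger parallel gripper is mounted at the origin on the work surface. World frame = base frame: x ahead of the robot, y to its left, z up, the work surface at z = 0. Lengths are in m, angles in rad, forces in N, time in s.
With the tool pointing down it reaches from about 0.35 to 0.85 m from the base axis. Payload 8.1 kg.
Tool frame: the origin (TCP) lies at the very end of the fingers, on their centre line; the grasp point (between the pads) lies 19 mm behind it; z points along the fingers, y is the line along which they close (so a half turn about z gives the same grasp; the last joint's range is limited). The gripper opens to 93 mm and grips with 3 to 60 N. Pads are 15 mm wide; open, the fingers measure 128 mm over their backs; the gripper's body (75 mm by 188 mm) begins 65 mm behind the grasp point.
Start: joints at [-1.218, 0.13, 1.488, -0, 1.523, -0.085], TCP at [0.254, -0.543, 0.219] pointing down, gripper open.
Joint ranges: [-2.96, 2.96], [-0.89, 2.26], [0.02, 2.5], [-1.34, 4.48], [0, 2.73], [-2.66, 2.66]. Speed limits (rad/s): [2.39, 2.39, 2.79, 3.14, 3.14, 3.14].

### API

Orientations are given as a 3x3 rotation matrix whose columns are the frame's x, y, z axes.
In Python, from rig import goto, line_to, move_j, release, close_gripper, hold, ik, get_image, PlanningError, close_job, read_clock, read_q, read_joint_vel, read_tau, read_position, read_tool_rot, read_ft_force, read_ft_torque, read_gripper_width, read_finger_force gives the robot as it stands. Calls block until the motion is done:
- goto(position, orientation): joint-space move of the TCP to a pose.
- line_to(position, rotation=None, rate=0.15): straight line of the TCP; rotation=None keeps the orientation; rate is the mean speed in m/s.
- move_j(angles): joint-space move.
- release() and close_gripper(newtons=None): open the fingers fully, or close them until they stop; newtons is the grip in N (None keeps the last).
- hold(seconds).
- ik(position, orientation): joint angles nearest the present ones, or None.
- get_image(name): name is "side" or "top"; returns a dict with "image" (480x640x3 uint8, red, green, blue), "fx", "fy", "cx", "cy" (pixels), "rvec" (rotation vector, rad) and "tvec" (3), from world to camera coordinates, as OpenCV has them. Camera axes: x right, y down, z forward; pixel columns grow to the right and rows downward; lengths in m; the calibration is good to about 2 mm. A picture is of the moment at which its call begins. There is no depth.
A pose or a line that the arm cannot do raises PlanningError and nothing moves.
- close_job(): hands the job in; it is judged then, once.
Readings, each from a call of its own:
- read_clock(): time.
- read_q(): joint angles.
- read_joint_vel(): joint speeds.
- read_tau(): joint torques, N m.
- read_position(): TCP position.
- read_tool_rot(): TCP orientation.
- read_ft_force(): force on the tool from outside, world axes, zero at the start.
- read_ft_torque(): the same for the moment, N m.
- read_gripper_width(): finger opening in m.
- read_finger_force(): force on a finger pad.
Only numpy, scipy, OpenCV 4.12 (cv2) and the standard library are available. Lean on these libraries where they do the work, as an engineer would, in place of code of your own. Each camera call takes 0.05 s, during which the arm holds its last target. There are 200 camera calls.

## Working session

There is one attempt and no reset: what is moved stays moved. The work goes in short steps, each a Python script; the robot and the scene stay as the last script left them, time stands still between calls to the robot, and variables do not carry over. Pictures are saved under pics/ and viewed, at most 10 in all, crops included, and the job is handed in when it is done.

```bash
mkdir -p pics; ls
python3 - <<'E'
from rig import *
import cv2
for n in("side","top"):
    d=get_image(n); cv2.imwrite(f"pics/{n}0.png",d["image"][:,:,::-1])
    R=cv2.Rodrigues(d["rvec"])[0]; print(n,d["fx"],d["fy"],d["cx"],d["cy"],R.round(3).tolist(),(-R.T@d["tvec"].ravel()).round(3))
print(read_clock(),read_tool_rot().round(3) if hasattr(read_tool_rot(),'round') else read_tool_rot())
E
```

```text
pics
side 491.0171173251607 491.0171173251607 323.0008702810023 233.53219547208866 [[-0.898, -0.44, 0.022], [-0.28, 0.53, -0.801], [0.34, -0.725, -0.599]] [0.338 0.548 0.581]
top 475.4750016666444 475.4750016666444 314.6475777168918 239.5330886798371 [[0.018, -1.0, 0.002], [-0.989, -0.019, -0.146], [0.146, 0.0, -0.989]] [ 0.461 -0.     0.881]
0.1 [[ 0.906  0.424 -0.001]
 [ 0.424 -0.906  0.002]
 [ 0.    -0.002 -1.   ]]
```

View pics/side0.png

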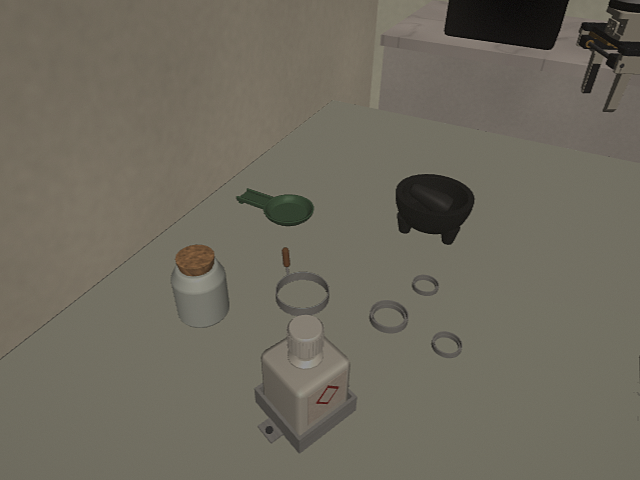

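View pics/top0.png

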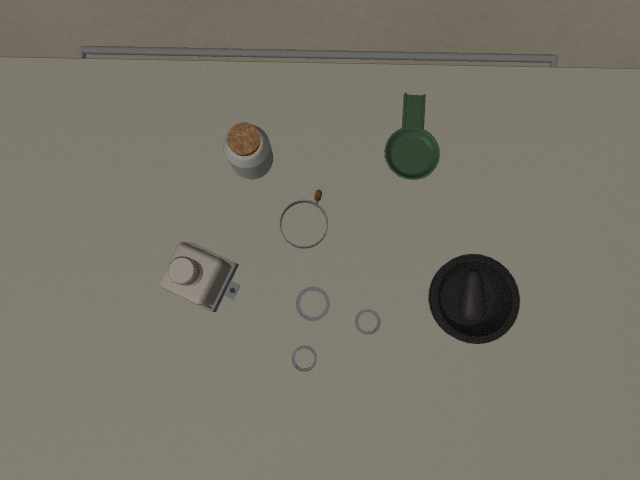

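The side view shows the bottle with its cap top at about (305,324), the egg ring at (302,293), and plain rings at (388,317), (425,285) and (446,344). In the top view the cap is at (183,270), and the plain rings are at (313,304), about 33 px across, and at (367,322) and (304,358), both about 25 px. At this range 62 mm is about 33 px, so the ring at (313,304) fits. The egg ring with the handle is at (304,224). Next I'll measure and confirm in an enlarged crop.

```bash
cat > h.py <<'E'
import cv2, numpy as np
from rig import *
def cam(n):
    d=get_image(n); R=cv2.Rodrigues(d["rvec"])[0]
    K=np.array([[d["fx"],0,d["cx"]],[0,d["fy"],d["cy"]],[0,0,1]])
    return dict(img=d["image"][:,:,::-1].copy(),K=K,R=R,t=np.ravel(d["tvec"]),C=-R.T@np.ravel(d["tvec"]))
def proj(c,P): 
    p=(c["R"]@np.atleast_2d(P).T).T+c["t"]; p=p@c["K"].T; return p[:,:2]/p[:,2:]
def ray(c,uv):
    uv=np.atleast_2d(uv); return np.c_[uv,np.ones(len(uv))]@np.linalg.inv(c["K"]).T@c["R"]
def onz(c,uv,z):
    d=ray(c,uv); return c["C"]+d*((z-c["C"][2])/d[:,2])[:,None]
def tri(a,ua,b,ub):
    A=np.vstack([c["K"]@np.c_[c["R"],c["t"]] for c in(a,b)])
    X=cv2.triangulatePoints(A[:3],A[3:],np.float64(ua).reshape(2,1),np.float64(ub).reshape(2,1)).ravel(); X=X[:3]/X[3]
    return X,[np.linalg.norm(proj(a,X)-ua),np.linalg.norm(proj(b,X)-ub)]
def circ(P):
    A=np.c_[2*P[:,:2],np.ones(len(P))]; s=np.linalg.lstsq(A,(P[:,:2]**2).sum(1),rcond=None)[0]
    return s[:2],np.sqrt(s[2]+s[:2]@s[:2])
E
cat > m1.py <<'E'
from h import *
T,S=cam("top"),cam("side")
def ring(c,box):
    x,y,w,h=box; im=c["img"][y:y+h,x:x+w].astype(int)
    bg=np.median(im.reshape(-1,3),0); m=(np.abs(im-bg-(im-bg).mean(2,keepdims=True)).max(2)>6).astype(np.uint8)
    cs=cv2.findContours(m,cv2.RETR_EXTERNAL,cv2.CHAIN_APPROX_NONE)[0]
    k=max(cs,key=cv2.contourArea).reshape(-1,2)+[x,y]; return k.astype(float)
for a,b in(((285,280,56,48),(362,294,54,46)),((350,304,36,36),(408,270,36,32)),((286,340,36,36),(426,326,40,38))):
    ka,kb=ring(T,a),ring(S,b)
    ea,eb=cv2.fitEllipse(np.float32(ka)),cv2.fitEllipse(np.float32(kb))
    X,e=tri(T,ea[0],S,eb[0])
    print("ring",np.round(ea[0],1),np.round(eb[0],1),"X",X.round(4),np.round(e,2),"D outer",2*circ(onz(T,ka,.012))[1].round(4),2*circ(onz(S,kb,.006))[1].round(4))
def crop(c,x,y,w,h,s): return cv2.resize(c["img"][y:y+h,x:x+w],None,fx=s,fy=s,interpolation=cv2.INTER_CUBIC)
o=np.vstack([np.hstack([crop(T,155,235,100,75,4),crop(S,250,310,100,75,4)]),np.hstack([crop(T,280,275,100,75,4)[:300],crop(S,355,275,100,75,4)])])
o=cv2.convertScaleAbs(o,alpha=1.3); cv2.imwrite("pics/c1.png",o)
E
python3 m1.py
```

```text
ring [312.3 303.3] [372.5 321.9] X [ 0.4851  0.0058 -0.0108] [7.23 7.71] D outer 0.0594 0.0176
ring [367.5 321.4] [434.2 281.9] X [ 0.4352 -0.0985  0.0169] [3.68 3.6 ] D outer 0.0428 0.0102
ring [303.9 358.4] [434.2 347.5] X [ 0.3827  0.0177 -0.0043] [5.75 6.37] D outer 0.0434 0.015
```

View pics/c1.png

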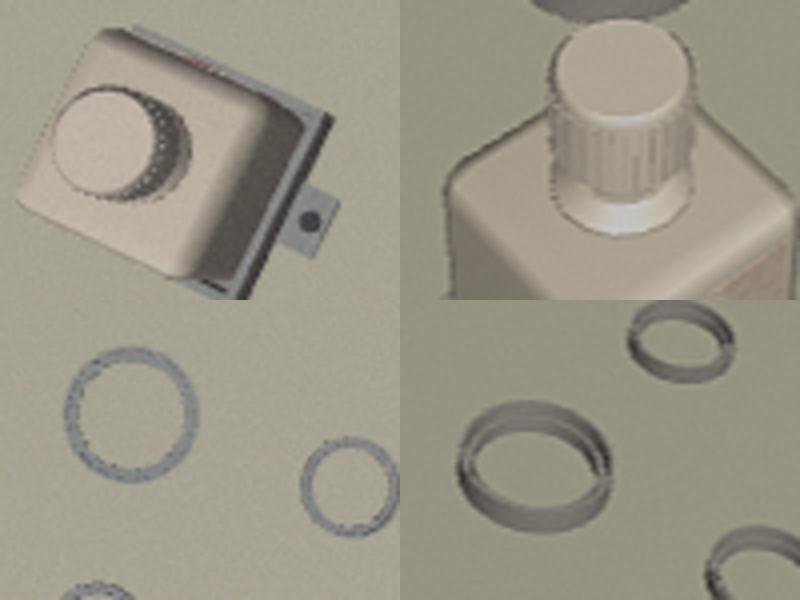

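The lower-left crop shows the larger plain ring (top view (313,304)). It measures about 60 mm on the outside, against about 43 mm for the two others, so it is the drip ring. The cap top is at about (181.3,270.5) in the top view and (305.3,327) in the side view. I'll fix the side mask and measure heights.

```bash
cat > m2.py <<'E'
from h import *
T,S=cam("top"),cam("side")
def hull(c,box,th=14):
    x,y,w,h=box; im=cv2.GaussianBlur(c["img"],(3,3),0)[y:y+h,x:x+w].astype(int); bg=np.median(np.r_[im[0],im[-1]],0)
    m=(np.abs(im-bg).max(2)>th).astype(np.uint8); n,l,s,_=cv2.connectedComponentsWithStats(m); l=(l==1+s[1:,4].argmax())
    k=cv2.convexHull(np.argwhere(l)[:,::-1].astype(np.float32)).reshape(-1,2)+[x,y]; return k
ka,kb=hull(T,(285,280,56,48)),hull(S,(362,294,52,46)); ea,eb=cv2.fitEllipse(ka),cv2.fitEllipse(kb)
X,e=tri(T,ea[0],S,eb[0]); print("ring",ea,eb,X.round(4),np.round(e,2)); 
print(circ(onz(T,ka,.009)),circ(onz(S,kb,.006)))
# cap: edge points of top face, profile by radial gradient
def radial(c,cen,r0,r1,angs,ky=1):
    g=cv2.GaussianBlur(cv2.cvtColor(c["img"],cv2.COLOR_BGR2GRAY),(3,3),0).astype(np.float32); out=[]
    for a in np.deg2rad(angs):
        r=np.arange(r0,r1,.1); p=np.float32([cen[0]+r*np.cos(a),cen[1]+r*ky*np.sin(a)])
        v=cv2.remap(g,p[0][None],p[1][None],cv2.INTER_LINEAR)[0]; i=np.abs(np.gradient(v)).argmax(); out.append(p[:,i])
    return np.array(out)
pt=radial(T,(181.3,270.5),10,17,range(90,300,5)); ps=radial(S,(305.3,327),12,20,range(185,356,5),.65)
for z in(.149,.152,.155):
    print(z,"T",[np.round(v,4) for v in circ(onz(T,pt,z))],"S",[np.round(v,4) for v in circ(onz(S,ps,z))])
X,e=tri(T,cv2.fitEllipse(pt)[0],S,cv2.fitEllipse(ps)[0]);print("cap",X,e)
# tab (top)
print("tab dir", onz(T,[[232.5,290.5]],.003))
E
python3 m2.py
```

```text
Traceback (most recent call last):
  File "m2.py", line 7, in <module>
    ka,kb=hull(T,(285,280,56,48)),hull(S,(362,294,52,46)); ea,eb=cv2.fitEllipse(ka),cv2.fitEllipse(kb)
                                                                 ~~~~~~~~~~~~~~^^^^
cv2.error: OpenCV(4.12.0) /io/opencv/modules/imgproc/src/shapedescr.cpp:356: error: (-215:Assertion failed) n >= 0 && (depth == CV_32F || depth == CV_32S) in function 'fitEllipseNoDirect'
```

```bash
sed -i 's/reshape(-1,2)+\[x,y\]; return k/reshape(-1,2)+np.float32([x,y]); return k/' m2.py; python3 m2.py
```

```text
ring ((312.35540771484375, 303.2754211425781), (33.763790130615234, 34.22352600097656), 165.13961791992188) ((388.4347229003906, 316.487548828125), (32.814697265625, 40.34003829956055), 99.77778625488281) [0.473  0.0023 0.0065] [0.52 0.55]
(array([0.47223041, 0.00207971]), np.float64(0.030746113236284827)) (array([0.4745173 , 0.00087207]), np.float64(0.0341803357124204))
0.149 T [array([0.517 , 0.2051]), np.float64(0.0194)] S [array([0.522 , 0.1972]), np.float64(0.0186)]
0.152 T [array([0.5168, 0.2042]), np.float64(0.0193)] S [array([0.5208, 0.1997]), np.float64(0.0185)]
0.155 T [array([0.5166, 0.2034]), np.float64(0.0193)] S [array([0.5195, 0.2021]), np.float64(0.0183)]
cap [0.51731987 0.20390235 0.15546573] [np.float64(0.6370252242972654), np.float64(0.7922957106352907)]
tab dir [[0.49269338 0.14921098 0.003     ]]
```

The ring is at (0.473, 0.002), mid-height 6.5 mm and 61.5 mm across, which matches the text. The cap top is at (0.518, 0.203, 0.155), which also matches. Next I check joint feasibility, then grasp the ring.

```bash
cat >> h.py <<'E'
def down(deg):
    a=np.deg2rad(deg); y=np.array([np.cos(a),np.sin(a),0]); z=np.array([0,0,-1.]); return np.c_[np.cross(y,z),y,z]
E
python3 - <<'E'
from h import *
for ph in (35,215,-145):
    for p in([.473,.002,.15],[.518,.203,.2]): 
        q=ik(p,down(ph)); print(ph,p,None if q is None else np.round(q,2))
for ph in range(-180,180,30):
    q=ik([.518,.203,.14],down(ph)); print(ph,None if q is None else np.round(q[5],2))
goto([.473,.002,.12],down(35)); line_to([.473,.002,.003],rate=.1)
close_gripper(15); print(read_gripper_width(),read_finger_force(),read_ft_force(),read_position(),read_clock())
line_to([.473,.002,.03],rate=.05); print(read_gripper_width(),read_finger_force(),read_ft_force(),read_clock())
E
```

```text
35 [0.473, 0.002, 0.15] [-0.1  -0.18  1.92 -0.    1.4  -0.72]
35 [0.518, 0.203, 0.2] [ 0.28  0.02  1.64 -0.    1.48 -0.33]
215 [0.473, 0.002, 0.15] [-0.1  -0.18  1.92 -0.    1.4   2.43]
215 [0.518, 0.203, 0.2] None
-145 [0.473, 0.002, 0.15] [-0.1  -0.18  1.92 -0.    1.4   2.43]
-145 [0.518, 0.203, 0.2] None
-180 None
-150 None
-120 2.38
-90 1.85
-60 1.33
-30 0.8
0 0.28
30 -0.24
60 -0.77
90 -1.29
120 -1.81
150 -2.34
0.06199462267667287 15.000094526913017 [-0.47132254  0.19431967  1.47452615] [0.4730753  0.00200863 0.00311342] 4.4583
0.06218651023107231 14.999997316044755 [ 0.63005082 -0.12323635 -1.24181549] 5.15
```

Gripped at 62 mm, so this is the right ring. Now I move above the cap and look from both cameras.

Run:
```python
from h import *
line_to([.473,.002,.19],rate=.2); line_to([.518,.203,.19],rate=.2); line_to([.518,.203,.168],rate=.1)
print(read_position(),read_clock(),read_ft_force())
T,S=cam("top"),cam("side"); np.save("pics/b.npy",[T["img"],S["img"]])
X=np.array([.518,.203,.165]); o=[]
for c in(T,S):
    u=proj(c,X)[0].astype(int); x,y=u[0]-50,u[1]-50; print(x,y)
    o.append(cv2.resize(c["img"][y:y+100,x:x+100],(400,400),interpolation=cv2.INTER_CUBIC))
cv2.imwrite("pics/c2.png",cv2.convertScaleAbs(np.hstack(o),alpha=1.3))
```

```text
[0.51735605 0.20223383 0.16715902] 7.65 [ 0.82829027 -0.83666274  0.40403139]
129 218
255 270
```

View pics/c2.png

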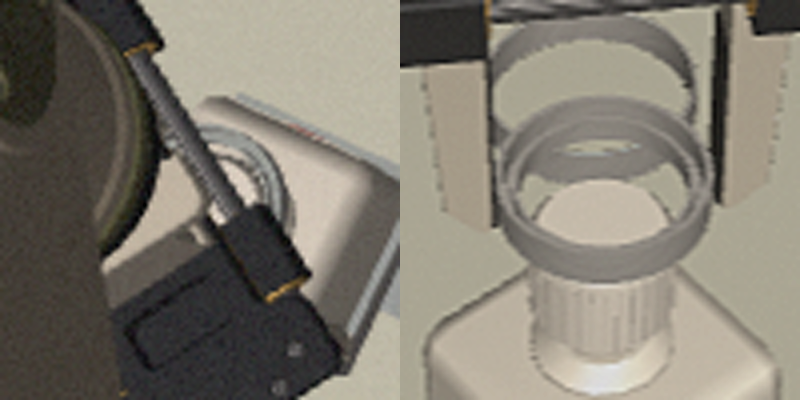

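The side view shows the ring at u≈306.2, with its front bottom at v≈340.8 and its back top at v≈293.8. It is just over the cap, whose sides are centred at u≈305.6. The gripper hides most of the top view. I compare ring and cap within the side camera.

Run:
```python
from h import *
S=cam("side"); im=S["img"]
P=read_position();print(P,read_ft_force()); zb=P[2]-.003
# subpixel column profiles: outer left/right of ring near widest, cap sides below
f=onz(S,[[306.2,340.75]],zb)[0]; b=onz(S,[[306.2,293.75]],zb+.012)[0]
l=onz(S,[[(498-400)/4+255,319]],zb+.006)[0]; r=onz(S,[[(712-400)/4+255,319]],zb+.006)[0]
print("front",f,"back",b,"mid",(f+b)/2,np.linalg.norm((f-b)[:2])); print("lr mid",(l+r)/2,np.linalg.norm(l-r))
# cap side silhouettes at mid cap z=.14 (rows y~300/4+270=345)
l=onz(S,[[(530-400)/4+255,345]],.14)[0]; r=onz(S,[[(675-400)/4+255,345]],.14)[0]; print("cap lr mid",(l+r)/2,np.linalg.norm(l-r))
n=S["R"][0]; u=n[:2]/np.linalg.norm(n[:2]);w=np.array([-u[1],u[0]])
for name,c in dict(tcp=P[:2],ring=(f+b)[:2]/2,capS=np.array([.5195,.2021]),capT=np.array([.5166,.2034]),caplr=((l+r)/2)[:2]).items(): print(name,"right",u@c,"depthaxis",w@c)
```

```text
[0.51839085 0.20288708 0.1687083 ] [0.58108969 0.96057165 0.41498603]
front [0.50375631 0.22916852 0.1657083 ] back [0.53214034 0.1751016  0.1777083 ] mid [0.51794832 0.20213506 0.1717083 ] 0.06106459224812118
lr mid [0.51597865 0.20566212 0.1717083 ] 0.060290951159944615
cap lr mid [0.51168568 0.21532362 0.14      ] 0.04162687746012936
tcp right -0.5547802700190729 depthaxis 0.04594669482316522
ring right -0.5540519477291062 depthaxis 0.046427231576608906
capS right -0.555429862438866 depthaxis 0.04714157306605648
capT right -0.5533978753234234 depthaxis 0.04469800429013149
caplr right -0.5542323077063759 depthaxis 0.03182839526201083
```

Ring and cap agree within about 1 mm, so I apply a small correction and descend while watching the force.

Run:
```python
from h import *
x,y=.5187,.2028; z0=np.mean([read_ft_force() for _ in range(20)],0); print(z0)
line_to([x,y,.162],rate=.05)
z=.162
while z>.1086:
    z=max(z-.004,.1085); line_to([x,y,z],rate=.04)
    f=np.mean([read_ft_force() for _ in range(20)],0)-z0; print(round(z,4),f.round(1),read_gripper_width())
    if abs(f[2])>5 or np.hypot(*f[:2])>5: print("STOP");break
S=cam("side"); cv2.imwrite("pics/c3.png",cv2.convertScaleAbs(cv2.resize(S["img"][290:400,240:380],None,fx=4,fy=4,interpolation=cv2.INTER_CUBIC),alpha=1.3)); print(read_clock())
```

```text
[0.58108969 0.96057165 0.41498603]
0.158 [-0.5 -0.7 -1.1] 0.06225383137176281
0.154 [-0.8 -1.  -0.5] 0.06186009584981593
0.15 [-0.8 -1.1 -1. ] 0.06194057248288318
0.146 [-0.6 -1.1 -0.5] 0.06221749726315158
0.142 [-1.  -1.2 -0.2] 0.0618349175576692
0.138 [-1.3  0.1 -1.4] 0.06195341401646059
0.134 [-0.7 -1.  -0.9] 0.06201037407439326
0.13 [-0.9 -1.1 -1.7] 0.06226115797340958
0.126 [-0.5 -0.2 -1. ] 0.062151520869335904
0.122 [-0.9 -1.2 -1. ] 0.06209121040183143
0.118 [-0.3 -0.8 -1.1] 0.06210233210617888
0.114 [-1.4 -0.7 -0.8] 0.0625314042223054
0.11 [-0.4 -0.8 -1.3] 0.06200007438627635
0.1085 [-1.   0.1 -0.9] 0.062233348114740475
11.625
```

View pics/c3.png

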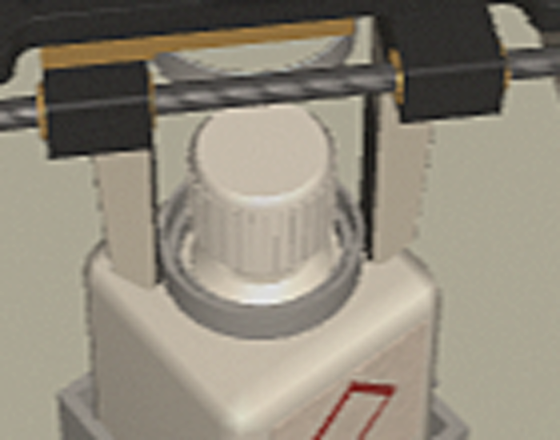

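The ring passed over the cap freely and is now round the foot of the neck. I feel for the shoulder, then let go.

Run:
```python
from h import *
def F(): 
    v=[]
    for _ in range(4): hold(.02); v.append(read_ft_force())
    return np.mean(v,0)
x,y=.5187,.2028; z=.1085; f0=F()
while z>.1052:
    z-=.0007; line_to([x,y,z],rate=.02); f=F()-f0; print(round(z,4),f.round(1))
    if f[2]>2.5: break
release(); hold(.2); print(read_gripper_width(),F().round(1))
line_to([x,y,.127],rate=.08)
S=cam("side"); cv2.imwrite("pics/c4.png",cv2.convertScaleAbs(cv2.resize(S["img"][290:400,240:380],None,fx=4,fy=4,interpolation=cv2.INTER_CUBIC),alpha=1.3)); print(read_clock())
```

```text
0.1078 [-0.4  0.3  3. ]
0.0928310144185082 [ 0.4 -0.1  0.1]
13.4167
```

View pics/c4.png

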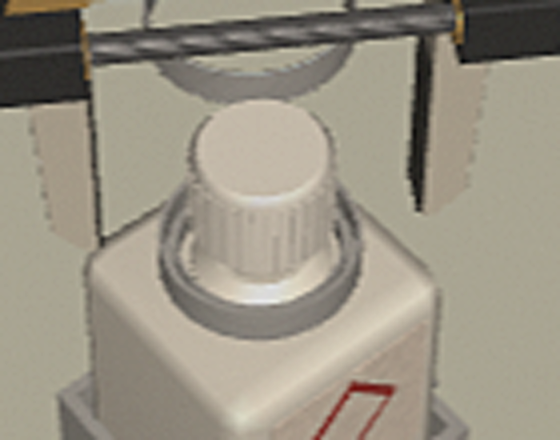

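The ring sits flat and concentric on the shoulder, and the fingers are open beside the cap. Next I grip, press and check the force.

```bash
cat >> h.py <<'E'
def F(n=4):
    v=[]
    for _ in range(n): hold(.02); v.append(np.r_[read_ft_force(),read_ft_torque()[2]])
    return np.mean(v,0)
E
python3 - <<'E'
from h import *
x,y=.5187,.2028; f0=F()
close_gripper(45); print(read_gripper_width(),read_finger_force(),(F()-f0).round(2))
for d in(.001,.002,.003,.004,.0045):
    line_to([x,y,.127-d],rate=.03); print(d,(F()-f0).round(2),read_position()[2])
np.save("f0.npy",f0); print(read_clock())
E
```

```text
0.04382920790097592 45.00004006549716 [-0.05 -0.48  0.27  0.06]
0.001 [-2.92 -1.08  4.64  0.06] 0.12642241001444776
0.002 [-3.26 -1.18  6.32  0.05] 0.12554036768426577
0.003 [-3.95 -1.47  7.11  0.02] 0.12475695380254742
0.004 [-4.29 -1.52  9.03  0.06] 0.12391488462408429
0.0045 [-4.56 -1.72  9.28  0.05] 0.12350315380132468
15.9667
```

Run:
```python
from h import *
x,y=.5187,.2028; f0=np.load("f0.npy"); z=.127-.0055
line_to([x,y,z],rate=.03); print((F()-f0).round(2))
for a in(5,10,20,30,40,50,58,63):
    goto([x,y,z],down(35+a)); R=read_tool_rot(); print(a,(F()-f0).round(2),np.rad2deg(np.arctan2(R[1,1],R[0,1])).round(1),read_gripper_width().__round__(4))
    if abs((F()-f0)[3])>1.5: print("STOP");break
S=cam("side"); cv2.imwrite("pics/c5.png",cv2.convertScaleAbs(cv2.resize(S["img"][290:400,240:380],None,fx=4,fy=4,interpolation=cv2.INTER_CUBIC),alpha=1.3)); print(read_clock())
```

```text
[-5.12 -1.85 10.57  0.04]
5 [-2.88 -1.31  9.79  0.08] 40.0 0.0436
10 [-2.11 -0.39  9.59  0.06] 45.0 0.0436
20 [-2.29 -0.18  9.81  0.09] 55.1 0.0438
30 [-1.92 -0.42  9.89  0.08] 65.1 0.0437
40 [-1.74 -0.29  9.58  0.1 ] 75.1 0.0438
50 [-2.22 -0.54  9.96  0.12] 85.1 0.0439
58 [-1.29 -0.17  9.57  0.1 ] 93.1 0.0436
63 [-1.9  -0.12  9.69  0.13] 98.0 0.0438
19.575
```

The torque stayed near 0.1 N·m, far below what a slipping 45 N grip would show, so the cap turned. Now I lift gently and watch the force.

Run:
```python
from h import *
x,y=.5187,.2028; f0=np.load("f0.npy"); z=.1215; ok=True
for d in(.002,.004,.006,.008,.011,.015):
    line_to([x,y,z+d],rate=.03); f=F()-f0; print(d,f.round(2))
    if f[2]<-6: ok=False;print("STUCK");break
if ok:
    line_to([x,y,.127+.050],rate=.06); hold(.3)
    print(read_position(),read_tool_rot().round(3).tolist() if hasattr(read_tool_rot(),'tolist') else read_tool_rot(),read_gripper_width(),(F()-f0).round(2))
S=cam("side");T=cam("top"); o=[cv2.resize(S["img"][260:400,230:390],(480,420)),cv2.resize(T["img"][210:315,140:220],(320,420))]
cv2.imwrite("pics/c6.png",cv2.convertScaleAbs(np.hstack(o),alpha=1.3)); print(read_clock())
```

```text
0.002 [-0.24  0.52  7.48  0.07]
0.004 [2.01 1.   5.34 0.03]
0.006 [1.64 0.56 2.68 0.05]
0.008 [ 0.16 -0.13  1.02  0.02]
0.011 [ 0.16 -0.67 -0.12  0.04]
0.015 [ 0.09 -0.04 -0.66  0.05]
[0.51849649 0.20272088 0.17660318] [[-0.99, -0.139, -0.001], [-0.139, 0.99, -0.0], [0.001, -0.0, -1.0]] 0.04364178585757078 [-0.01 -0.3  -0.31  0.05]
22.8
```

View pics/c6.png

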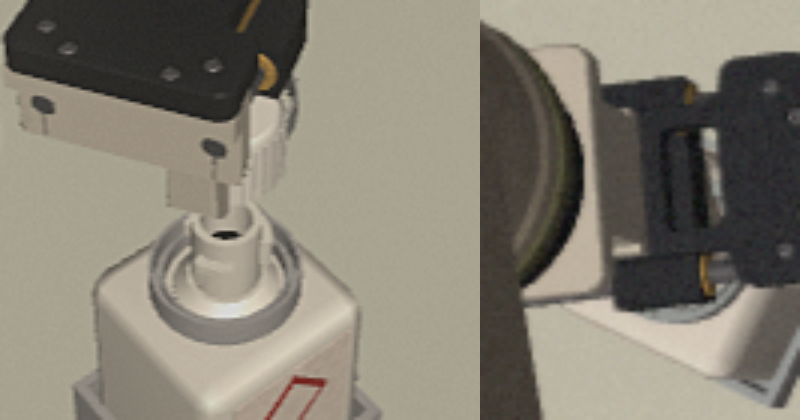

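The open mouth with its lugs is visible at crop (225,235). The ring lies flat on the shoulder, and the cap is gripped level about 5 cm above. I hand the job in.

```bash
python3 -c "
from rig import *
print(close_job(),read_clock())"
```

```text
the job is handed in; nothing more can be done
the job is handed in; nothing more can be done
```

I handed the job in: the drip ring sits flat on the bottle's shoulder, and the freed cap is held level about 5 cm above the open mouth, at 22.8 s of the 56 s allowed; the judge's verdict was not shown.

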